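Unlock the dosing pump and give the porcelain dish a stroke

ROBOT

A 6-joint arm with a two-finger parallel gripper is mounted at the origin on the work surface; the furniture and walls round the work are solid. World frame = base frame: x ahead of the robot, y to its left, z up, the work surface at z = 0. Lengths are in m, angles in rad, forces in N, time in s.
With the tool pointing down it reaches from about 0.425 to 0.95 m from the base axis. Payload 3.5 kg.
Tool frame: the origin (TCP) lies on the mounting face of the last link; the fingertips stand 173 mm ahead of it and the grasp point (between the pads) lies 155 mm ahead of it; z points along the fingers, x is the direction in which the jaws open and shut, and the axes are right-handed (so a half turn about z gives the same grasp; the last joint's range is limited). The gripper opens to 85 mm and grips with 20 to 120 N. Pads are 22 mm wide; open, the fingers measure 114 mm over their backs; the gripper's body (76 mm by 85 mm) begins 54 mm behind the grasp point. The pads swing forward as they close: fully open they stand 13 mm farther back than shut.
Start: joints at [-0.15, 0.286, 1.577, -0, 1.279, -0.15], TCP at [0.675, 0, 0.405] pointing down, gripper open.
Joint ranges: [-2.77, 2.77], [-0.9, 2.22], [0.21, 2.48], [-1.53, 4.67], [0.24, 2.81], [-2.84, 2.84]. Speed limits (rad/s): [2.79, 2.79, 3.14, 3.14, 3.14, 3.14].

INTERFACE

Orientations are given as a unit quaternion [x, y, z, w].
In Python, from plant import get_state, read_camera, sign_off gives the robot as it stands.
- The arm moves only by the shell command python3 -m jog 'ROWS' [FORCE]. ROWS is JSON, a list of rows, each an object of numbers: "grip": the closure, from 0 (fully open) to 1 (shut); "x", "y", "z": the shift along the tool's x, y, z in mm; "rx", "ry", "rz": the turn, a rotation vector about the tool's x, y, z in degrees. A call has 1 to 8 rows; each row shifts and turns the commanded pose from where the row before left it, along the tool's axes as they then stand; what a row does not reach is not made up. A row lasts 1/12 s, in which the tool goes at most 41.7 mm and 7.16 degrees, less where a joint would pass 70% of its speed; a pose out of reach is approached as far as the arm can. A call with a gripper value outside its range is refused whole. The fingers move at their own pace and stop on an object; FORCE is the grip in N (left out, the last holds). Time passes only in rows, so rows that do not move let the fingers close. It gives the time, the measured TCP pose, the force and the opening at its end, in the units of the state.
- get_state(): the state, without advancing time (a new reading comes with each control period).
- read_camera(name): name is "scene" or "side" or "wrist"; returns a dict with "frame" (420x560x3 uint8, red, green, blue), "intrinsics" (3x3 intrinsics, pixels), "R" (3x3) and "t" (3): a world point X has camera coordinates R X + t. Camera axes: x right, y down, z forward; pixel columns grow to the right and rows downward; lengths in m; the calibration is good to about 2 mm. The wrist camera is an equidistant fisheye: a pixel r from the principal point sees the ray r / f radians off the axis. A picture is of the moment at which its call begins. There is no depth.
- sign_off(): hands the job in, once; it reports no verdict.
The state is a dict: "time": time; "qpos": joint angles; "dq": joint speeds; "joint_efforts": joint torques, N m; "eef_pos": TCP position; "tcp_rot": TCP orientation; "contact_force": force on the tool from outside, world axes, zero at the start; "wrist_torque": the same for the moment, N m; "opening": opening from 0.0 (shut) to 1.0 (fully open).
Only numpy, scipy, OpenCV 4.12 (cv2) and the standard library are available. Lean on these libraries where they do the work, as an engineer would, in place of code of your own. Each camera call takes 0.05 s, during which the arm holds its last target.

TASK

The hand pump on the amber bottle is still locked for transport: draw the fork-shaped clip off its stem and put it in the steel tray. Stand the handled porcelain dish upright on the worktop with its bowl under the spout, and only then press the pump's plunger all the way down to its stop and let it come back up. Do not tip the bottle or the dish, and leave the other dishes and the wash bottle where they are.

Things in the scene. Friction and masses are not known exactly. Their poses are not given: they have to be found in the camera images.
- pump_bottle: loose amber bottle, 92 mm diameter, in a black stabiliser ring (114 mm diameter, 20 mm high), 1.8 kg, with a white hand pump, 222 mm high in all. Origin: underside centre, on the pump's axis. A thin steel spout (8 mm tube) leaves along its -y at 169 mm height and bends down 125 mm out. Cap 54 mm diameter up to 160 mm; flange 49 mm diameter, top at 182 mm; above it the 14 mm stem and the head
- spout_tip (a point): open lower end of the spout, 125 mm from the bottle's axis and 114 mm above the worktop
- plunger_top (a point): centre of the top face of the plunger head, a white round button 43 mm in diameter, 15 mm thick, 222 mm above the worktop when up. Its underside is 25 mm above the flange; the clip (22 mm high) stands in this gap and blocks the stroke
- plunger (a joint): stroke of the plunger in m: 0 = up (a spring returns it), 0.020 = fully down on its stop; takes about 10 N
- lock_clip: loose grey plastic clip, 75 x 31 x 22 mm, 25 g, lying on the pump flange, its fork round the stem. Origin: underside, on the stem's axis while on. Fork open to its +x (slot 18 mm wide, arms end 19 mm from the origin); the tab points to -x and ends 57 mm from the origin. It comes off level along its -x, the way the tab points (clear of the stem after 30 mm)
- clip_tab (a point): where to grip the clip: middle of its tab, 43 mm from the stem's axis; the tab is 12 mm wide (y), 14 mm high, 40 mm long
- clip_mid (a point): middle of the whole clip's length, half way up
- dish: white porcelain dish: round bowl, 84 mm across the rim, 38 mm high, wall 4 mm, with one straight handle; 140 g. Origin: centre of the bowl's underside; the handle points to the dish's -x, from 40 to 118 mm from the centre
- dish_handle (a point): where to grip the dish: axis of the round handle (14 mm diameter), 80 mm from the bowl's centre, 27 mm above the underside
- tray: open stainless steel tray 92 (x) x 134 (y) x 22 mm with a rolled rim (25 mm high over all), floor 3 mm thick, inside 86 x 128 mm. Origin: centre of its underside
- petri_dish: bystander: petri dish with counted grains, 90 mm diameter, 16 mm high; origin: centre of its underside
- moisture_dish: bystander: round aluminium dish with knobbed lid, 60 mm diameter, 34 mm high; origin: centre of its underside
- wash_bottle: bystander: white wash bottle with bent spout, 67 mm diameter, 192 mm high; origin: centre of its underside

How it is judged:
On the way:
1. the plunger is pressed down to its stop while the dish stands under the spout (value of joint plunger above 0.0185 m and horizontal distance between dish and spout_tip below 0.025 m and height (world z) of dish below 0.004 m and angle between dish's own z axis and vertical below 0.1 rad), for 0.05 s.
At the end, for the whole second after the job is handed in: The clip lies still in the flat tray (clip_mid within its rim, under 32 mm up); dish upright on the worktop, bowl centre within 25 mm of the spout tip seen from above; bottle upright; the plunger was pressed over 18.5 mm with the dish there and is up again (under 4 mm) (value of joint plunger below 0.004 m and horizontal distance between dish and spout_tip below 0.025 m and height (world z) of dish below 0.004 m and angle between dish's own z axis and vertical below 0.1 rad and linear speed of each of dish, lock_clip below 0.02 m/s and x of clip_mid in the frame of tray between -0.04 and 0.04 m and y of clip_mid in the frame of tray between -0.06 and 0.06 m and z of clip_mid in the frame of tray below 0.032 m and angle between each of pump_bottle, tray's own z axis and vertical below 0.05 rad); the robot touches nothing.
It fails at once if the pump is worked (over 8 mm) without the dish's bowl under the spout (value of joint plunger above 0.008 m and horizontal distance between dish and spout_tip above 0.035 m).
It fails at once if the bottle is tipped (angle between pump_bottle's own z axis and vertical above 0.25 rad).
It fails at once if the dish is tipped (angle between dish's own z axis and vertical above 0.6 rad).
It fails at once if a bystander is moved by more than 30 mm (distance of any of petri_dish, moisture_dish, wash_bottle from where it was at the start of the episode above 0.03 m).
It also fails if it takes over 50 s, if anything falls off the work surface, if the arm or the gripper's body presses on something with over 40 N, if the wrist force passes 120 N, or if a joint passes its speed limit or range.

## Working session

There is one attempt and no reset: what is moved stays moved. The work goes in short steps, Python scripts to look and compute and a shell command to move; the robot and the scene stay as the last step left them, time stands still between calls to the robot, and variables do not carry over. Pictures are saved under pics/ and viewed, and the job is handed in when it is done.

```bash
ls; mkdir -p pics
cat > h.py <<'E'
import numpy as np, cv2
from plant import get_state, read_camera, sign_off
def snap(name,fn):
    c=read_camera(name); cv2.imwrite('pics/'+fn,c['frame'][:,:,::-1]); 
    np.savez('pics/'+fn+'.npz',**{k:np.array(v) for k,v in c.items()}); return c
def load(fn):
    return dict(np.load('pics/'+fn+'.npz'))
def ray(c,u,v,fish=False):
    K=np.array(c['intrinsics']);R=np.array(c['R']);t=np.array(c['t'])
    x=(u-K[0,2])/K[0,0];y=(v-K[1,2])/K[1,1]
    if fish:
        r=np.hypot(x,y); d=np.array([x/r*np.sin(r),y/r*np.sin(r),np.cos(r)]) if r>1e-9 else np.array([0,0,1.])
    else: d=np.array([x,y,1.])
    return -R.T@t, R.T@d
def onplane(c,u,v,z,fish=False):
    o,d=ray(c,u,v,fish); return o+d*(z-o[2])/d[2]
def proj(c,X):
    p=np.array(c['R'])@np.array(X)+np.array(c['t']); q=np.array(c['intrinsics'])@p; return q[:2]/q[2]
def tri(rays):
    A=0;b=0
    for o,d in rays:
        d=d/np.linalg.norm(d);P=np.eye(3)-np.outer(d,d);A=A+P;b=b+P@o
    X=np.linalg.solve(A,b); return X,[np.linalg.norm((np.eye(3)-np.outer(d,d)/(d@d))@(X-o)) for o,d in rays]
E
python3 - <<'E'
from h import *
for n in ['scene','side','wrist']:
    c=snap(n,n+'0.png'); print(n,c['intrinsics'],-np.array(c['R']).T@c['t'])
print(get_state())
E
```

```text
pics
scene [[517.40670836   0.         290.81791033]
 [  0.         517.40670836 203.51807765]
 [  0.           0.           1.        ]] [ 0.12467426 -1.0581672   0.95643402]
side [[413.4735602    0.         274.11794872]
 [  0.         413.4735602  218.62776816]
 [  0.           0.           1.        ]] [ 0.50797697 -1.05882527  0.67235891]
wrist [[325.1922621    0.         284.07538452]
 [  0.         325.1922621  206.25004527]
 [  0.           0.           1.        ]] [0.67463957 0.07972331 0.37207228]
{'time': 0.15, 'qpos': array([-1.49968744e-01,  2.87023730e-01,  1.57787427e+00, -1.16264315e-05,
        1.27860249e+00, -1.50008879e-01]), 'dq': array([-0.00097271, -0.00337447, -0.00511875, -0.00060088, -0.00066167,
        0.00057764]), 'joint_efforts': array([ 7.91554030e-04, -4.06602967e+01, -2.93140125e+01, -8.94972595e-05,
        3.96185191e-03, -2.97825103e-06]), 'eef_pos': array([6.74801112e-01, 7.98881725e-05, 4.03605404e-01]), 'tcp_rot': array([ 9.99999545e-01,  2.17470349e-05, -9.44036432e-04, -1.37037939e-04]), 'contact_force': array([-0.02951302, -0.16924628, -0.34220977]), 'wrist_torque': array([ 0.00581672, -0.02350636,  0.03578232]), 'opening': 0.9992221028849694}
```

View pics/scene0.png

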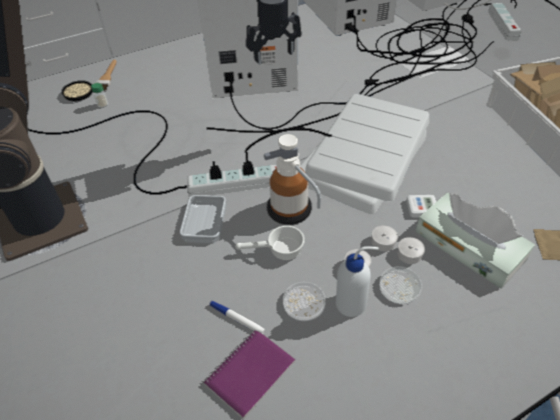

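View pics/side0.png

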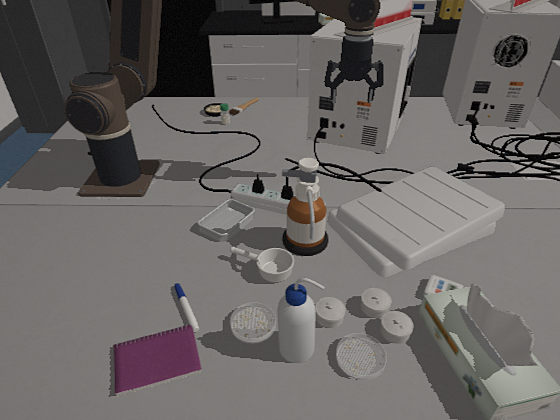

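View pics/wrist0.png

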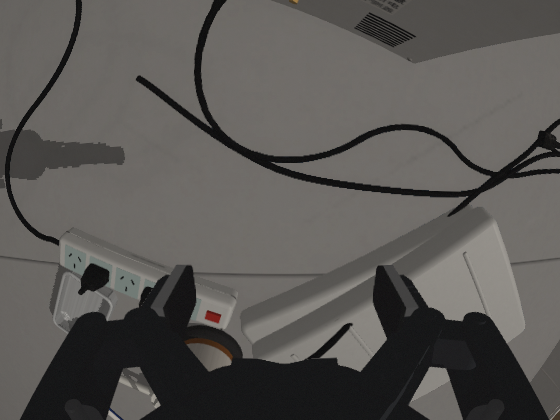

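Run:
```python
from h import *
a=cv2.imread('pics/scene0.png')[120:280,170:370]; cv2.imwrite('pics/scz.png',cv2.resize(a,None,fx=3.7,fy=3.7,interpolation=cv2.INTER_CUBIC))
a=cv2.imread('pics/side0.png')[150:300,190:350]; cv2.imwrite('pics/siz.png',cv2.resize(a,None,fx=4,fy=4,interpolation=cv2.INTER_CUBIC))
```

```text
(no output)
```

View pics/scz.png

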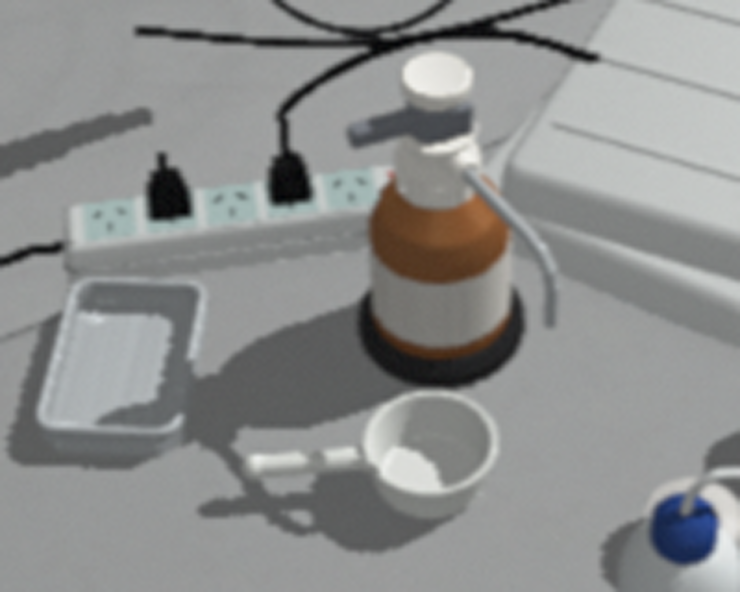

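View pics/siz.png

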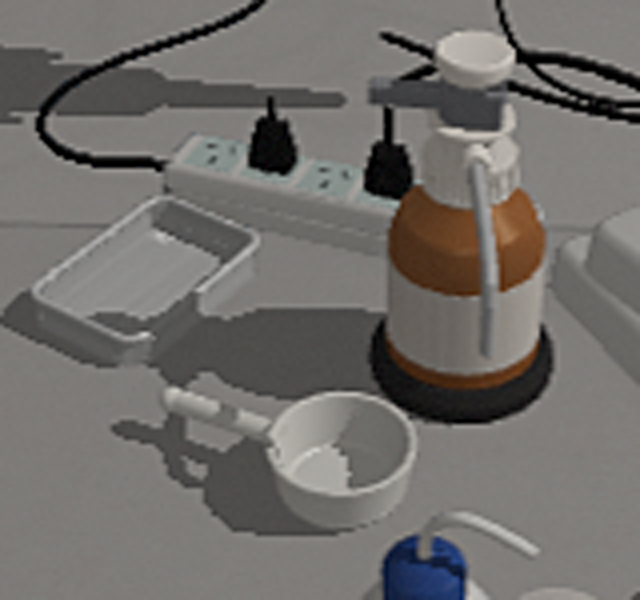

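```bash
cat > m.py <<'E'
from h import *
S=load('scene0.png');D=load('side0.png')
P={'plunger_top':((437,76),(476,49)),'spout':((550,325),(487,355)),'tabend':((353,132),(371,91)),'rim':((430,441),(342,443)),'hend':((250,463),(168,398)),
't1':((75,283),(165,200)),'t2':((207,287),(258,240)),'t3':((185,432),(140,335)),'t4':((40,426),(37,292)),
'ring_top_c':((442,318),(462,360))}
for k,(a,b) in P.items():
    a=(a[0]/3.7+170,a[1]/3.7+120);b=(b[0]/4+190,b[1]/4+150)
    X,r=tri([ray(S,*a),ray(D,*b)]); print(k,X.round(4),np.round(r,4))
    if k=='rim': print('  plane',onplane(S,*a,.038),onplane(D,*b,.038))
    if k=='plunger_top': print('  plane',onplane(S,*a,.222),onplane(D,*b,.222))
    if k[0]=='t' and len(k)==2: print('  plane',onplane(S,*a,.025)[:2],onplane(D,*b,.025)[:2])
E
python3 m.py
```

```text
plunger_top [ 0.5534 -0.2825  0.2225] [0.0007 0.0007]
  plane [ 0.55301449 -0.28281665  0.222     ] [ 0.55390905 -0.28044575  0.222     ]
spout [ 0.5595 -0.4046  0.1125] [0.0003 0.0003]
tabend [ 0.4984 -0.275   0.1939] [0.0019 0.0019]
rim [ 0.4831 -0.39    0.0347] [0.0005 0.0005]
  plane [ 0.48212606 -0.39189045  0.038     ] [ 0.48298946 -0.39402728  0.038     ]
hend [ 0.3806 -0.3432  0.0259] [0.0015 0.0015]
t1 [ 0.3518 -0.1222  0.0087] [0.0004 0.0004]
  plane [ 0.34763008 -0.13873237] [ 0.35574084 -0.14456764]
t2 [ 0.4225 -0.1903  0.0265] [0.0007 0.0007]
  plane [ 0.42350086 -0.18812334] [ 0.42205823 -0.18923907]
t3 [ 0.3572 -0.3001  0.0324] [0.0028 0.0028]
  plane [ 0.35729052 -0.29723118] [ 0.35643941 -0.28736358]
t4 [ 0.2822 -0.2357  0.0152] [0.0013 0.0013]
  plane [ 0.27983518 -0.24575041] [ 0.2859188  -0.24607738]
ring_top_c [ 0.555 -0.278  0.002] [0.0023 0.0023]
```

```bash
python3 -m jog '[{"x":-20,"y":34,"z":-6},{"x":-20,"y":34,"z":-6},{"x":-20,"y":34,"z":-6},{"x":-20,"y":34,"z":-6},{"x":-20,"y":34,"z":-6},{"x":-20,"y":34,"z":-6},{"x":-20,"y":34,"z":-6},{"x":-20,"y":34,"z":-6}]' 40
python3 -m jog '[{"rz":7},{"rz":7},{"rz":7},{"rz":7},{"rz":7},{"rz":7},{"rz":7},{"rz":7}]'
python3 -m jog '[{"rz":7},{"rz":7},{"rz":7},{"rz":7},{"rz":6},{"rz":0},{"rz":0}]'
python3 - <<'E'
from h import *
snap('wrist','wrist1.png');snap('side','side1.png');snap('scene','scene1.png')
s=get_state();print(s['time'],s['eef_pos'],s['tcp_rot'],s['qpos'])
E
```

```text
0.3 [6.74918986e-01 4.47008951e-05 4.04225034e-01] [ 9.99999919e-01  1.37431768e-05 -3.96565076e-04 -6.17892921e-05] [-1.49996173e-01  2.86645766e-01  1.57719628e+00  3.82109581e-06
  1.27855330e+00 -1.50024761e-01]$[0]: bad value
$[0]: bad value
$[0]: bad value
```

View pics/wrist1.png

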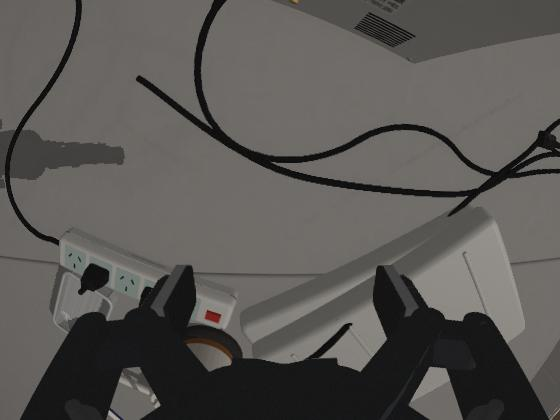

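View pics/side1.png

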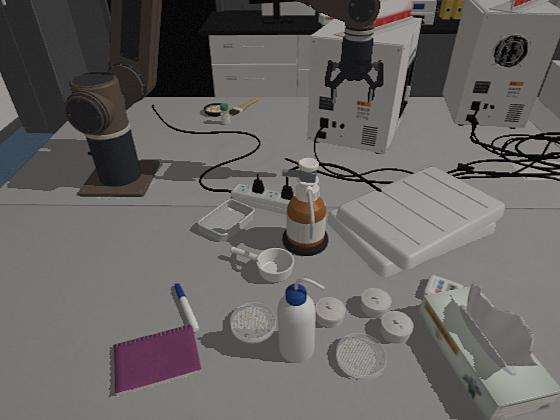

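The rows were refused, so nothing moved. I'll write out every key, starting with one small row.

```bash
python3 -m jog '[{"grip":0,"x":-20,"y":34,"z":-6,"rx":0,"ry":0,"rz":0}]' 40
```

```text
time: 0.38
eef_pos: [0.656, -0.0304, 0.4088]
tcp_rot: [1.0, 0.003, -0.001, -0.002]
contact_force: [-0.3, -0.7, -0.2]
opening: 0.999
```

```bash
python3 -m jog '[{"grip":0,"x":-20,"y":34,"z":-6,"rx":0,"ry":0,"rz":0},{"grip":0,"x":-20,"y":34,"z":-6,"rx":0,"ry":0,"rz":0},{"grip":0,"x":-20,"y":34,"z":-6,"rx":0,"ry":0,"rz":0},{"grip":0,"x":-20,"y":34,"z":-6,"rx":0,"ry":0,"rz":0},{"grip":0,"x":-20,"y":34,"z":-6,"rx":0,"ry":0,"rz":0},{"grip":0,"x":-20,"y":34,"z":-6,"rx":0,"ry":0,"rz":0},{"grip":0,"x":-20,"y":34,"z":-6,"rx":0,"ry":0,"rz":0}]'
python3 -m jog '[{"grip":0,"x":0,"y":0,"z":0,"rx":0,"ry":0,"rz":7},{"grip":0,"x":0,"y":0,"z":0,"rx":0,"ry":0,"rz":7},{"grip":0,"x":0,"y":0,"z":0,"rx":0,"ry":0,"rz":7},{"grip":0,"x":0,"y":0,"z":0,"rx":0,"ry":0,"rz":7},{"grip":0,"x":0,"y":0,"z":0,"rx":0,"ry":0,"rz":7},{"grip":0,"x":0,"y":0,"z":0,"rx":0,"ry":0,"rz":7},{"grip":0,"x":0,"y":0,"z":0,"rx":0,"ry":0,"rz":7},{"grip":0,"x":0,"y":0,"z":0,"rx":0,"ry":0,"rz":7}]'
python3 -m jog '[{"grip":0,"x":0,"y":0,"z":0,"rx":0,"ry":0,"rz":7},{"grip":0,"x":0,"y":0,"z":0,"rx":0,"ry":0,"rz":7},{"grip":0,"x":0,"y":0,"z":0,"rx":0,"ry":0,"rz":7},{"grip":0,"x":0,"y":0,"z":0,"rx":0,"ry":0,"rz":7},{"grip":0,"x":0,"y":0,"z":0,"rx":0,"ry":0,"rz":6},{"grip":0,"x":0,"y":0,"z":0,"rx":0,"ry":0,"rz":0}]'
python3 - <<'E'
from h import *
snap('wrist','wrist1.png');snap('side','side1.png');snap('scene','scene1.png')
s=get_state();print(s['time'],s['eef_pos'],s['tcp_rot'],s['qpos'])
E
```

```text
time: 0.97
eef_pos: [0.5137, -0.2732, 0.4532]
tcp_rot: [1.0, 0.0, 0.0, 0.0]
contact_force: [0.6, -0.1, -0.8]
opening: 0.995
time: 1.63
eef_pos: [0.5149, -0.2719, 0.4527]
tcp_rot: [0.882, -0.472, -0.0, -0.0]
contact_force: [0.8, -0.0, -0.5]
opening: 1.0
time: 2.13
eef_pos: [0.5149, -0.272, 0.4527]
tcp_rot: [-0.706, 0.708, 0.0, -0.0]
contact_force: [-0.5, -0.1, -0.5]
opening: 1.004
2.2833 [ 0.51495175 -0.27195512  0.45270224] [ 7.07975159e-01 -7.06237335e-01 -2.74604860e-05  4.62166808e-07] [-6.60030132e-01  4.92545737e-02  1.75803509e+00  6.05149013e-06
  1.33435760e+00  9.08307123e-01]
```

View pics/wrist1.png

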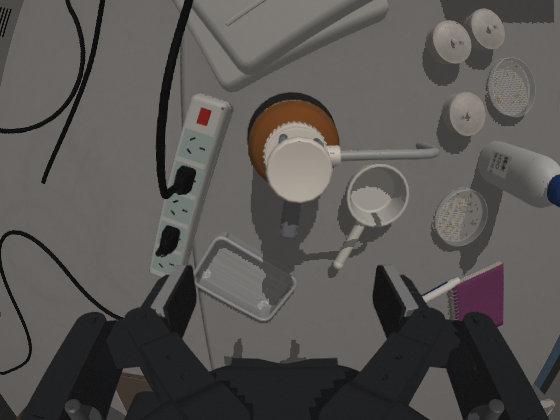

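View pics/side1.png

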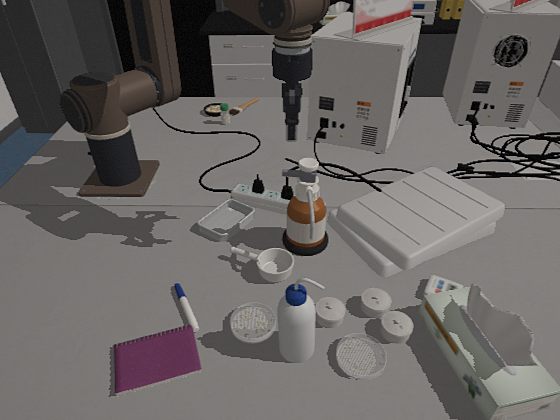

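Run:
```python
from h import *
a=cv2.imread('pics/wrist1.png')[130:330,180:440]; cv2.imwrite('pics/wz.png',cv2.resize(a,None,fx=3,fy=3,interpolation=cv2.INTER_CUBIC))
```

```text
(no output)
```

View pics/wz.png

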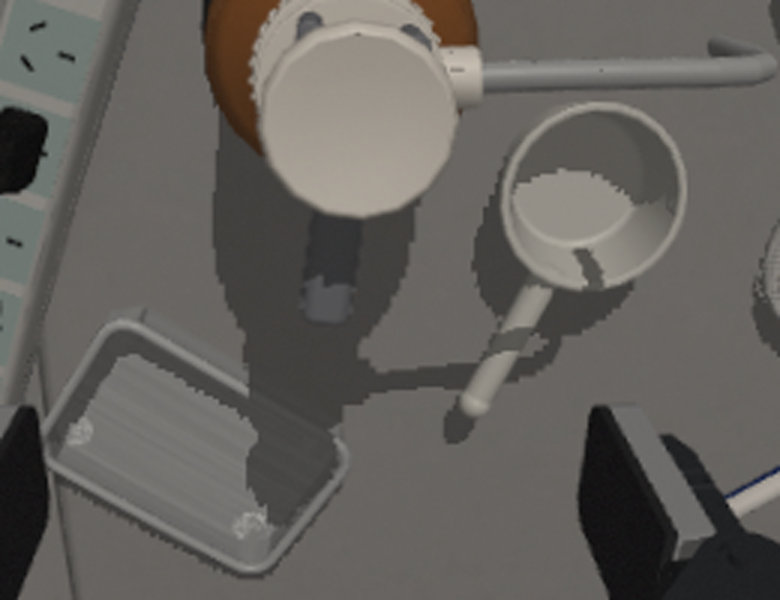

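```bash
cat > m2.py <<'E'
from h import *
W=load('wrist1.png')
P={'top':(361,120,.222),'tabend':(327,321,.2),'tabroot':(335,225,.2),'dishrim':(594,196,.038),'hend':(474,406,.029),'hroot':(536,290,.029),'spoutline_a':(490,77,.173),'spoutline_b':(745,70,.173),'tip':(716,43,.114),
't_a':(112,322,.025),'t_b':(348,455,.025),'t_c':(258,573,.025),'t_d':(45,455,.025)}
for k,(u,v,z) in P.items():
    print(k,onplane(W,u/3+180,v/3+130,z,True).round(4))
E
python3 m2.py
```

```text
top [ 0.5532 -0.2826  0.222 ]
tabend [ 0.4981 -0.2759  0.2   ]
tabroot [ 0.5231 -0.2778  0.2   ]
dishrim [ 0.4831 -0.391   0.038 ]
hend [ 0.38   -0.3465  0.029 ]
hroot [ 0.4373 -0.3709  0.029 ]
spoutline_a [ 0.5546 -0.3186  0.173 ]
spoutline_b [ 0.5587 -0.391   0.173 ]
tip [ 0.5589 -0.4074  0.114 ]
t_a [ 0.4208 -0.1822  0.025 ]
t_b [ 0.3522 -0.2889  0.025 ]
t_c [ 0.2806 -0.2443  0.025 ]
t_d [ 0.3495 -0.1423  0.025 ]
```

```bash
python3 -m jog '[{"grip":0,"x":5.5,"y":4.5,"z":20,"rx":0,"ry":0,"rz":0},{"grip":0,"x":0,"y":0,"z":25,"rx":0,"ry":0,"rz":5.5},{"grip":0.3,"x":0,"y":0,"z":25,"rx":0,"ry":0,"rz":0},{"grip":0.4,"x":0,"y":0,"z":20,"rx":0,"ry":0,"rz":0},{"grip":0.4,"x":0,"y":0,"z":10,"rx":0,"ry":0,"rz":0},{"grip":0.4,"x":0,"y":0,"z":0,"rx":0,"ry":0,"rz":0}]' 40
python3 - <<'E'
from h import *
snap('wrist','wrist2.png');snap('side','side2.png');c=snap('scene','scene2.png')
s=get_state();print(s['time'],s['eef_pos'],s['tcp_rot'],s['contact_force'],s['opening'])
for n,o in(('side',(230,100)),('scene',(230,60))):
    a=cv2.imread('pics/%s2.png'%n)[o[1]:o[1]+150,o[0]:o[0]+150]; cv2.imwrite('pics/%sz2.png'%n,cv2.resize(a,None,fx=4,fy=4,interpolation=cv2.INTER_CUBIC))
E
```

```text
time: 2.78
eef_pos: [0.5098, -0.277, 0.3496]
tcp_rot: [-0.673, 0.74, 0.003, -0.0]
contact_force: [-0.5, -0.3, -0.1]
opening: 0.597
2.9333 [ 0.51094855 -0.2777832   0.35437793] [-6.72585421e-01  7.40018328e-01 -1.29528266e-03  2.21156687e-04] [-0.42362209  0.45333342 -0.51388866] 0.5997131747759156
```

View pics/wrist2.png

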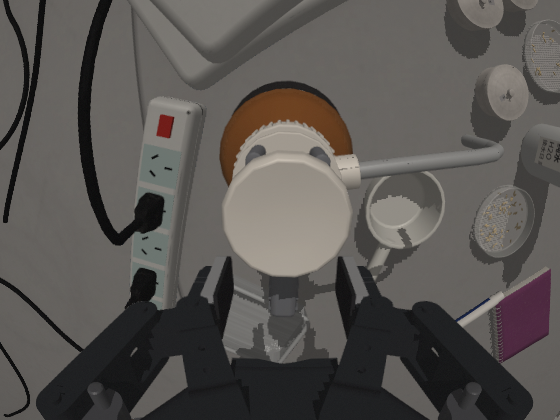

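View pics/sidez2.png

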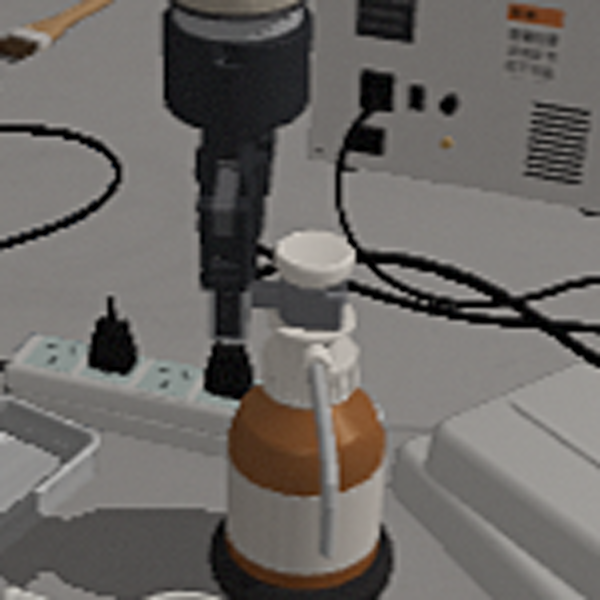

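View pics/scenez2.png

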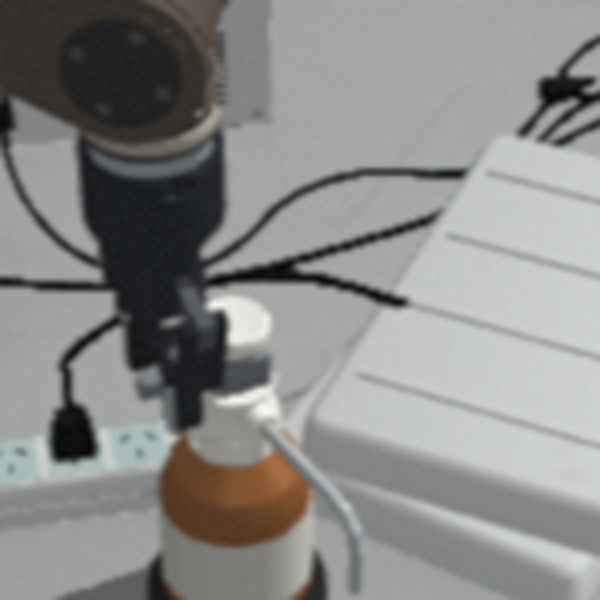

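The fingers straddle the tab: it runs at u≈272–297, with the pads at 232 and 338. I'll close on it.

```bash
python3 -m jog '[{"grip":1,"x":0,"y":0,"z":0,"rx":0,"ry":0,"rz":0},{"grip":1,"x":0,"y":0,"z":0,"rx":0,"ry":0,"rz":0},{"grip":1,"x":0,"y":0,"z":0,"rx":0,"ry":0,"rz":0},{"grip":1,"x":0,"y":0,"z":0,"rx":0,"ry":0,"rz":0},{"grip":1,"x":0,"y":0,"z":0,"rx":0,"ry":0,"rz":0},{"grip":1,"x":0,"y":0,"z":0,"rx":0,"ry":0,"rz":0}]' 40
python3 - <<'E'
from h import *
s=get_state();print(s['eef_pos'],s['contact_force'],s['wrist_torque'],s['opening']*85)
E
```

```text
time: 3.43
eef_pos: [0.5107, -0.2776, 0.354]
tcp_rot: [-0.672, 0.74, -0.001, 0.0]
contact_force: [-1.7, 0.4, 4.2]
opening: 0.129
[ 0.51069494 -0.27764115  0.35397023] [-1.66660665  0.3967798   4.19374205] [ 0.06517416  0.09470072 -0.02230348] 10.986051281159492
```

```bash
python3 -m jog '[{"grip":1,"x":0,"y":0,"z":-1,"rx":0,"ry":0,"rz":0},{"grip":1,"x":0,"y":4,"z":0,"rx":0,"ry":0,"rz":0},{"grip":1,"x":0,"y":5,"z":0,"rx":0,"ry":0,"rz":0},{"grip":1,"x":0,"y":6,"z":0,"rx":0,"ry":0,"rz":0},{"grip":1,"x":0,"y":6,"z":0,"rx":0,"ry":0,"rz":0}]'
python3 -m jog '[{"grip":1,"x":0,"y":6,"z":0,"rx":0,"ry":0,"rz":0},{"grip":1,"x":0,"y":6,"z":0,"rx":0,"ry":0,"rz":0},{"grip":1,"x":0,"y":7,"z":0,"rx":0,"ry":0,"rz":0},{"grip":1,"x":0,"y":10,"z":0,"rx":0,"ry":0,"rz":0},{"grip":1,"x":0,"y":10,"z":0,"rx":0,"ry":0,"rz":0}]'
python3 - <<'E'
from h import *
snap('wrist','wrist3.png');snap('side','side3.png')
s=get_state();print(s['time'],s['eef_pos'],s['tcp_rot'],s['contact_force'],s['opening'],s['qpos'])
E
```

```text
time: 3.85
eef_pos: [0.4891, -0.2754, 0.3539]
tcp_rot: [-0.672, 0.74, -0.0, 0.0]
contact_force: [1.0, -0.2, 1.2]
opening: 0.133
time: 4.27
eef_pos: [0.4494, -0.2713, 0.3526]
tcp_rot: [-0.672, 0.74, 0.002, -0.0]
contact_force: [-0.4, -0.1, 0.8]
opening: 0.129
4.3667 [ 0.44906676 -0.27129044  0.35265421] [-6.72044863e-01  7.40508755e-01  1.52320232e-03 -4.08211975e-04] [ 0.43581236  0.04184683 -1.46827502] 0.1311980892362138 [-7.36891198e-01  4.48413529e-03  1.99115758e+00 -5.67463582e-04
  1.14906212e+00  9.30998767e-01]
```

View pics/wrist3.png

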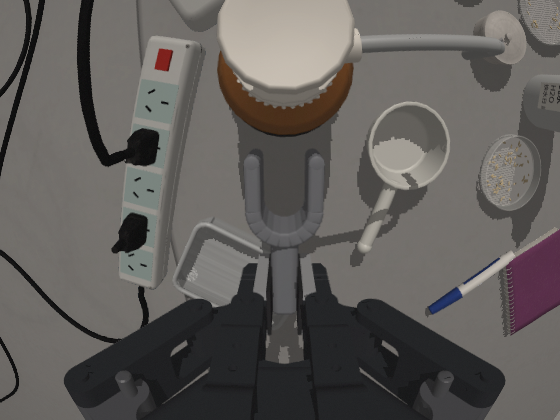

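View pics/side3.png

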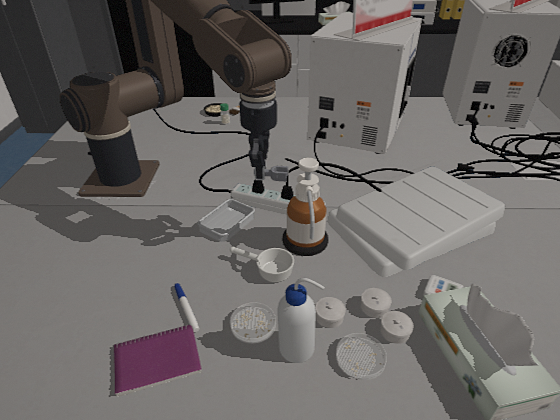

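```bash
python3 -m jog '[{"grip":1,"x":-6,"y":33,"z":0,"rx":0,"ry":0,"rz":0},{"grip":1,"x":-6,"y":33,"z":0,"rx":0,"ry":0,"rz":0},{"grip":1,"x":-6,"y":32,"z":0,"rx":0,"ry":0,"rz":0},{"grip":1,"x":0,"y":0,"z":0,"rx":0,"ry":0,"rz":-7},{"grip":1,"x":0,"y":0,"z":0,"rx":0,"ry":0,"rz":-7},{"grip":1,"x":0,"y":0,"z":0,"rx":0,"ry":0,"rz":-7},{"grip":1,"x":0,"y":0,"z":0,"rx":0,"ry":0,"rz":-7}]'
python3 -m jog '[{"grip":1,"x":0,"y":0,"z":20,"rx":0,"ry":0,"rz":-7},{"grip":1,"x":0,"y":0,"z":20,"rx":0,"ry":0,"rz":-7},{"grip":1,"x":0,"y":0,"z":20,"rx":0,"ry":0,"rz":-7},{"grip":1,"x":0,"y":0,"z":20,"rx":0,"ry":0,"rz":-7},{"grip":1,"x":0,"y":0,"z":10,"rx":0,"ry":0,"rz":-7},{"grip":1,"x":0,"y":0,"z":0,"rx":0,"ry":0,"rz":0}]'
python3 - <<'E'
from h import *
snap('wrist','wrist4.png');snap('side','side4.png')
s=get_state();print(s['time'],s['eef_pos'],s['tcp_rot'],s['contact_force'],s['opening'],s['qpos'])
from scipy.spatial.transform import Rotation as Ro
print(Ro.from_quat(s['tcp_rot']).as_matrix().round(3))
E
```

```text
time: 4.95
eef_pos: [0.3545, -0.2442, 0.3535]
tcp_rot: [0.833, -0.553, -0.0, 0.0]
contact_force: [0.7, -1.1, 0.3]
opening: 0.126
time: 5.45
eef_pos: [0.3539, -0.2434, 0.2608]
tcp_rot: [0.96, -0.279, -0.003, -0.002]
contact_force: [-0.7, -0.4, 0.9]
opening: 0.129
5.55 [ 0.35484334 -0.24437793  0.26354558] [ 9.59600696e-01 -2.81364903e-01 -4.75371772e-04 -2.64114403e-04] [ 0.90866901 -0.87934249  0.10715492] 0.1279695601906599 [-8.39469113e-01 -9.18625137e-02  2.26641101e+00 -6.21906625e-05
  9.68130581e-01 -2.69001389e-01]
[[ 0.842 -0.54  -0.001]
 [-0.54  -0.842  0.001]
 [-0.001 -0.    -1.   ]]
```

View pics/wrist4.png

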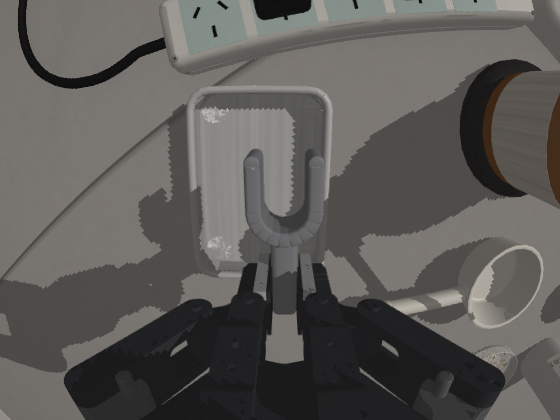

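View pics/side4.png

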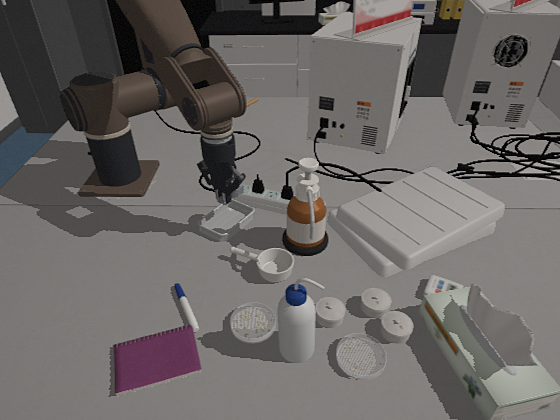

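Run:
```python
from h import *
W=load('wrist4.png')
c=[onplane(W,u,v,.025,True) for u,v in((189,90),(331,90),(324,278),(195,278))]
c=np.array(c);print(c.round(4),c.mean(0),np.linalg.norm(c[0]-c[1]),np.linalg.norm(c[1]-c[2]))
```

```text
[[ 0.3502 -0.134   0.025 ]
 [ 0.4247 -0.1833  0.025 ]
 [ 0.3546 -0.2937  0.025 ]
 [ 0.2729 -0.2438  0.025 ]] [ 0.35060352 -0.21369714  0.025     ] 0.08940638295245328 0.1308011480722185
```

```bash
python3 -m jog '[{"grip":1,"x":-2,"y":0,"z":25,"rx":0,"ry":0,"rz":0},{"grip":1,"x":-2,"y":0,"z":25,"rx":0,"ry":0,"rz":0},{"grip":1,"x":0,"y":0,"z":15,"rx":0,"ry":0,"rz":0},{"grip":1,"x":0,"y":0,"z":10,"rx":0,"ry":0,"rz":0},{"grip":1,"x":0,"y":0,"z":0,"rx":0,"ry":0,"rz":0},{"grip":1,"x":0,"y":0,"z":0,"rx":0,"ry":0,"rz":0}]'
python3 - <<'E'
from h import *
s=get_state();print(s['time'],s['eef_pos'],s['tcp_rot'],s['contact_force'],s['opening'],s['qpos'])
E
```

```text
time: 6.05
eef_pos: [0.352, -0.2427, 0.1895]
tcp_rot: [0.96, -0.28, 0.0, 0.0]
contact_force: [-0.4, -0.5, 0.7]
opening: 0.129
6.05 [ 0.35197977 -0.24270169  0.18946457] [ 9.59906750e-01 -2.80319066e-01  4.22413336e-04  2.72056681e-04] [-0.44189708 -0.49828068  0.72184089] 0.12903137045989155 [-8.41910508e-01  5.18364998e-02  2.29913344e+00 -2.03767320e-05
  7.89617937e-01 -2.73643123e-01]
```

Down 8 mm more, then open a little (closure 0.75) and lift straight up.

```bash
python3 -m jog '[{"grip":1,"x":0,"y":0,"z":5,"rx":0,"ry":0,"rz":0},{"grip":1,"x":0,"y":0,"z":3,"rx":0,"ry":0,"rz":0},{"grip":1,"x":0,"y":0,"z":0,"rx":0,"ry":0,"rz":0},{"grip":0.74,"x":0,"y":0,"z":0,"rx":0,"ry":0,"rz":0},{"grip":0.74,"x":0,"y":0,"z":0,"rx":0,"ry":0,"rz":0},{"grip":0.74,"x":0,"y":0,"z":0,"rx":0,"ry":0,"rz":0}]'
python3 -m jog '[{"grip":0.74,"x":0,"y":0,"z":-10,"rx":0,"ry":0,"rz":0},{"grip":0.74,"x":0,"y":0,"z":-20,"rx":0,"ry":0,"rz":0},{"grip":0.74,"x":0,"y":0,"z":-40,"rx":0,"ry":0,"rz":0},{"grip":0.6,"x":0,"y":0,"z":-40,"rx":0,"ry":0,"rz":0},{"grip":0.6,"x":0,"y":0,"z":0,"rx":0,"ry":0,"rz":0}]'
python3 - <<'E'
from h import *
snap('wrist','wrist5.png');snap('side','side5.png')
s=get_state();print(s['time'],s['eef_pos'],s['tcp_rot'],s['contact_force'],s['opening'],s['qpos'])
E
```

```text
time: 6.55
eef_pos: [0.3517, -0.2424, 0.1811]
tcp_rot: [0.96, -0.28, 0.0, 0.0]
contact_force: [-1.3, 0.1, 0.0]
opening: 0.262
time: 6.97
eef_pos: [0.3536, -0.2443, 0.2998]
tcp_rot: [0.96, -0.28, 0.007, 0.004]
contact_force: [1.2, -1.4, 0.1]
opening: 0.402
7.0667 [ 0.35208095 -0.24275503  0.29371421] [ 0.96005972 -0.27977634  0.00274883  0.00172435] [-0.64761496  1.49213184 -0.53796248] 0.397362770228694 [-8.41814664e-01 -1.53240169e-01  2.25673663e+00 -1.51360720e-05
  1.03160636e+00 -2.74681586e-01]
```

View pics/wrist5.png

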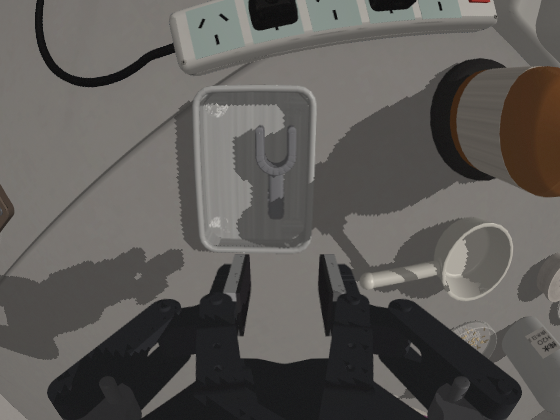

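View pics/side5.png

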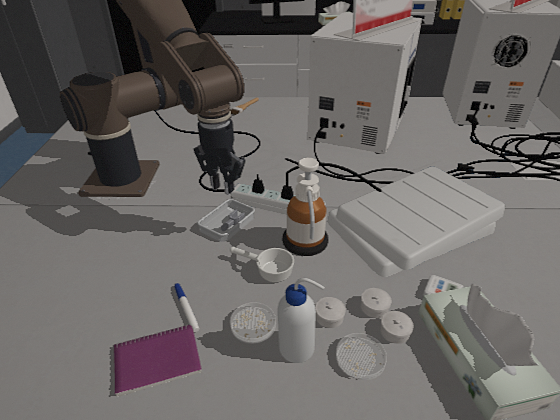

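Run:
```python
from h import *
W=load('wrist1.png');S=load('scene0.png');D=load('side0.png')
print('petri',onplane(W,462,217,.016,True),onplane(S,304,301,.016),onplane(D,252,322,.016))
print('moist',onplane(W,466,114,.03,True))
print('wash',onplane(D,297,345,.0),onplane(S,353,300,.0), 'bluecap',tri([ray(S,355,258),ray(D,296,290)]))
W=load('wrist5.png')
e=onplane(W,366,281,.027,True);r=onplane(W,437,269,.027,True);print('handle',e,r,np.degrees(np.arctan2(*(e-r)[1::-1])))
print('clip', onplane(W,276,172,.02,True), 'bottle ring?')
```

```text
petri [ 0.44424826 -0.53554969  0.016     ] [ 0.43952749 -0.54251512  0.016     ] [ 0.44080538 -0.54472245  0.016     ]
moist [ 0.59401094 -0.51315224  0.03      ]
wash [ 0.5286924  -0.58434515  0.        ] [ 0.53736844 -0.58512163  0.        ] bluecap (array([ 0.52414663, -0.59002242,  0.16072042]), [np.float64(0.00129964301155227), np.float64(0.0012996430115520493)])
handle [ 0.38032078 -0.34589025  0.027     ] [ 0.4432733 -0.376472   0.027    ] 154.08994442134764
clip [ 0.36549107 -0.22232613  0.02      ] bottle ring?
```

```bash
python3 -m jog '[{"grip":0.4,"x":27.8,"y":16.4,"z":0,"rx":0,"ry":0,"rz":0},{"grip":0.4,"x":27.8,"y":16.4,"z":0,"rx":0,"ry":0,"rz":0},{"grip":0.4,"x":27.8,"y":16.4,"z":0,"rx":0,"ry":0,"rz":0},{"grip":0.4,"x":27.8,"y":16.4,"z":0,"rx":0,"ry":0,"rz":0},{"grip":0.4,"x":0,"y":0,"z":0,"rx":0,"ry":0,"rz":-7},{"grip":0.4,"x":0,"y":0,"z":0,"rx":0,"ry":0,"rz":-7},{"grip":0.4,"x":0,"y":0,"z":0,"rx":0,"ry":0,"rz":-7},{"grip":0.4,"x":0,"y":0,"z":0,"rx":0,"ry":0,"rz":-7}]'
python3 -m jog '[{"grip":0.4,"x":0,"y":0,"z":0,"rx":0,"ry":0,"rz":-7},{"grip":0.4,"x":0,"y":0,"z":0,"rx":0,"ry":0,"rz":-7},{"grip":0.4,"x":0,"y":0,"z":0,"rx":0,"ry":0,"rz":-7},{"grip":0.4,"x":0,"y":0,"z":0,"rx":0,"ry":0,"rz":-7},{"grip":0.4,"x":0,"y":0,"z":0,"rx":0,"ry":0,"rz":-7},{"grip":0.4,"x":0,"y":0,"z":0,"rx":0,"ry":0,"rz":-7},{"grip":0.4,"x":0,"y":0,"z":0,"rx":0,"ry":0,"rz":-7},{"grip":0.4,"x":0,"y":0,"z":0,"rx":0,"ry":0,"rz":-7}]'
python3 -m jog '[{"grip":0.4,"x":0,"y":0,"z":10,"rx":0,"ry":0,"rz":-7},{"grip":0.4,"x":0,"y":0,"z":10,"rx":0,"ry":0,"rz":-6.5},{"grip":0.4,"x":0,"y":0,"z":10,"rx":0,"ry":0,"rz":0},{"grip":0.4,"x":0,"y":0,"z":0,"rx":0,"ry":0,"rz":0}]'
python3 - <<'E'
from h import *
snap('wrist','wrist6.png');snap('side','side6.png');snap('scene','scene6.png')
s=get_state();print(s['time'],s['eef_pos'],s['tcp_rot'],s['contact_force'],s['opening'],s['qpos'])
q=s['tcp_rot'];print(np.degrees(2*np.arctan2(q[1],q[0])))
E
```

```text
time: 7.73
eef_pos: [0.4096, -0.357, 0.2884]
tcp_rot: [0.999, -0.036, -0.002, -0.002]
contact_force: [0.6, 0.5, 0.0]
opening: 0.6
time: 8.4
eef_pos: [0.4096, -0.3567, 0.2886]
tcp_rot: [0.899, 0.437, -0.0, -0.002]
contact_force: [-0.3, 0.2, 1.4]
opening: 0.599
time: 8.73
eef_pos: [0.4091, -0.3561, 0.2568]
tcp_rot: [0.844, 0.536, -0.0, -0.004]
contact_force: [-1.1, 0.4, -0.6]
opening: 0.599
8.8833 [ 0.41000761 -0.35720683  0.26016424] [ 8.43873132e-01  5.36542360e-01 -6.19443153e-05 -6.55592784e-04] [ 0.16050415 -0.62109033 -0.05668242] 0.59956530618442 [-9.03318974e-01  1.68085004e-01  2.00430245e+00  1.10709215e-05
  9.70522195e-01 -2.03599431e+00]
64.89715791681965
```

View pics/wrist6.png

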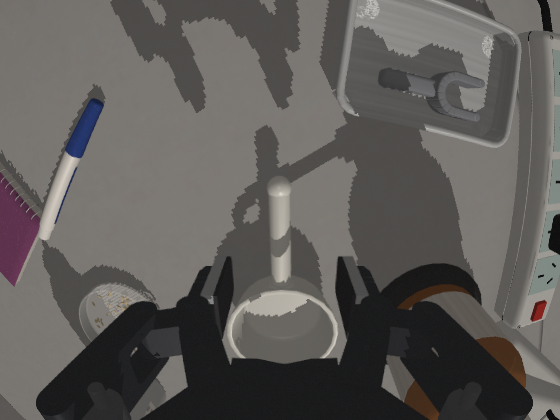

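View pics/side6.png

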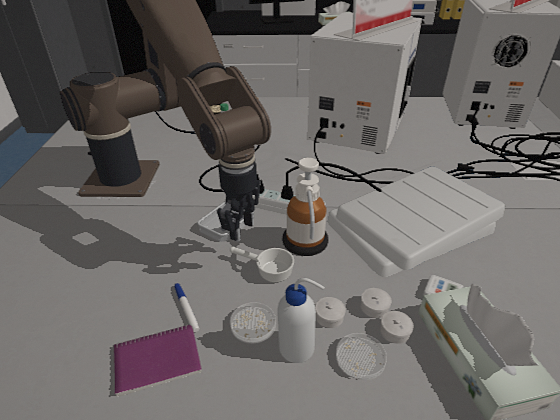

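Run:
```python
from h import *
W=load('wrist6.png')
e=onplane(W,279,182,.029,True);r=onplane(W,281,276,.034,True);c=onplane(W,282,331,.038,True);print(e,r,c,np.degrees(np.arctan2(*(e-c)[1::-1])),np.linalg.norm(e-c))
g=c+(e-c)/np.linalg.norm(e-c)*.08;print(g)
```

```text
[ 0.37809078 -0.34474493  0.029     ] [ 0.43626725 -0.37096775  0.034     ] [ 0.47740283 -0.38973446  0.038     ] 155.62891156809135 0.10939808034895454
[ 0.40477849 -0.35683478  0.03141853]
```

```bash
python3 -m jog '[{"grip":0.4,"x":-2,"y":0,"z":25,"rx":0,"ry":0,"rz":0},{"grip":0.4,"x":0,"y":0,"z":25,"rx":0,"ry":0,"rz":0},{"grip":0.4,"x":0,"y":0,"z":17,"rx":0,"ry":0,"rz":0},{"grip":0.4,"x":0,"y":0,"z":10,"rx":0,"ry":0,"rz":0},{"grip":0.4,"x":0,"y":0,"z":0,"rx":0,"ry":0,"rz":0},{"grip":0.4,"x":0,"y":0,"z":0,"rx":0,"ry":0,"rz":0}]' 60
python3 - <<'E'
from h import *
snap('wrist','wrist7.png')
s=get_state();print(s['time'],s['eef_pos'],s['contact_force'],s['opening'])
E
```

```text
time: 9.38
eef_pos: [0.4095, -0.3594, 0.1841]
tcp_rot: [0.844, 0.537, -0.0, 0.0]
contact_force: [0.5, 0.1, 0.7]
opening: 0.601
9.4333 [ 0.40971572 -0.35968937  0.18486681] [-0.38632219 -1.07766552  1.15183435] 0.5955680657160588
```

View pics/wrist7.png

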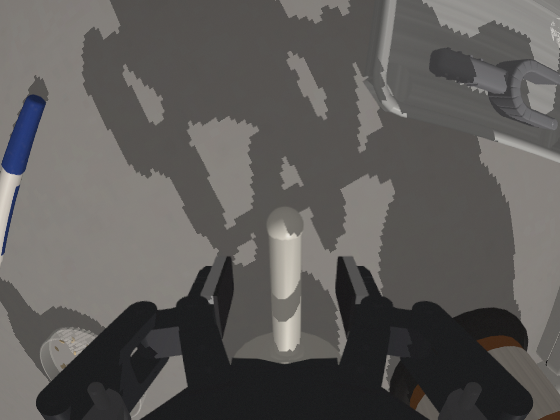

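The handle (u≈270–302) is centred between the pads (232 and 338), with the tips beside it. Closing and lifting slightly.

```bash
python3 -m jog '[{"grip":0.7,"x":0,"y":0,"z":0,"rx":0,"ry":0,"rz":0},{"grip":0.8,"x":0,"y":0,"z":0,"rx":0,"ry":0,"rz":0},{"grip":0.9,"x":0,"y":0,"z":0,"rx":0,"ry":0,"rz":0},{"grip":1,"x":0,"y":0,"z":0,"rx":0,"ry":0,"rz":0},{"grip":1,"x":0,"y":0,"z":0,"rx":0,"ry":0,"rz":0},{"grip":1,"x":0,"y":0,"z":0,"rx":0,"ry":0,"rz":0}]' 80
python3 - <<'E'
from h import *
s=get_state();print(s['time'],s['eef_pos'],s['contact_force'],s['wrist_torque'],s['opening']*85)
E
python3 -m jog '[{"grip":1,"x":0,"y":0,"z":-3,"rx":0,"ry":0,"rz":0},{"grip":1,"x":0,"y":0,"z":-4,"rx":0,"ry":0,"rz":0},{"grip":1,"x":0,"y":0,"z":-5,"rx":0,"ry":0,"rz":0},{"grip":1,"x":0,"y":0,"z":0,"rx":0,"ry":0,"rz":0},{"grip":1,"x":0,"y":0,"z":0,"rx":0,"ry":0,"rz":0}]'
python3 - <<'E'
from h import *
for n in ('wrist','side','scene'): snap(n,n+'8.png')
a=cv2.imread('pics/side8.png')[200:300,200:350]; cv2.imwrite('pics/sidez8.png',cv2.resize(a,None,fx=5,fy=5,interpolation=cv2.INTER_CUBIC))
s=get_state();print(s['time'],s['eef_pos'],s['contact_force'],s['wrist_torque'],s['opening']*85)
E
```

```text
time: 9.93
eef_pos: [0.4095, -0.3594, 0.1845]
tcp_rot: [0.843, 0.537, 0.0, 0.001]
contact_force: [1.1, 1.4, 3.2]
opening: 0.132
9.9333 [ 0.40951147 -0.35936771  0.18448286] [1.07100601 1.44961003 3.19108731] [ 0.12954429 -0.03474821  0.04752399] 11.233686618280107
time: 10.35
eef_pos: [0.4092, -0.3591, 0.1959]
tcp_rot: [0.843, 0.537, -0.0, 0.0]
contact_force: [0.6, 0.3, -1.0]
opening: 0.132
10.5 [ 0.40911152 -0.3589912   0.19542478] [-0.67538307 -0.55762765 -1.43996507] [0.07726993 0.12389052 0.0423269 ] 11.393613523472723
```

View pics/sidez8.png

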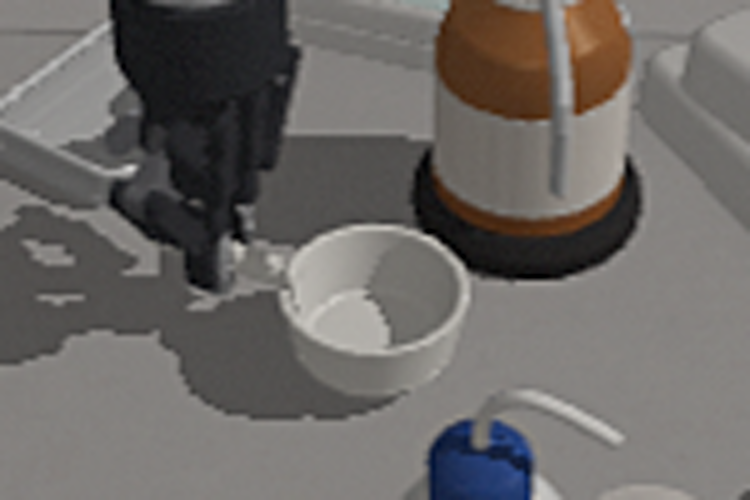

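```bash
python3 -m jog '[{"grip":1,"x":-1,"y":8,"z":0,"rx":0,"ry":0,"rz":0},{"grip":1,"x":-1,"y":13,"z":0,"rx":0,"ry":0,"rz":0},{"grip":1,"x":-2,"y":15,"z":0,"rx":0,"ry":0,"rz":0},{"grip":1,"x":-1,"y":15,"z":0,"rx":0,"ry":0,"rz":0},{"grip":1,"x":-1,"y":14,"z":0,"rx":0,"ry":0,"rz":0},{"grip":1,"x":-1,"y":10,"z":0,"rx":0,"ry":0,"rz":0},{"grip":1,"x":-1,"y":6,"z":0,"rx":0,"ry":0,"rz":0}]'
python3 -m jog '[{"grip":1,"x":0,"y":0,"z":0,"rx":0,"ry":0,"rz":-4},{"grip":1,"x":0,"y":0,"z":0,"rx":0,"ry":0,"rz":-6},{"grip":1,"x":0,"y":0,"z":0,"rx":0,"ry":0,"rz":-6},{"grip":1,"x":0,"y":0,"z":0,"rx":0,"ry":0,"rz":-4},{"grip":1,"x":0,"y":0,"z":0,"rx":0,"ry":0,"rz":0},{"grip":1,"x":0,"y":0,"z":0,"rx":0,"ry":0,"rz":0}]'
python3 - <<'E'
from h import *
for n in ('wrist','side','scene'): snap(n,n+'9.png')
a=cv2.imread('pics/side9.png')[150:300,200:350]; cv2.imwrite('pics/sidez9.png',cv2.resize(a,None,fx=4,fy=4,interpolation=cv2.INTER_CUBIC))
a=cv2.imread('pics/scene9.png')[120:280,200:360]; cv2.imwrite('pics/scenez9.png',cv2.resize(a,None,fx=3.7,fy=3.7,interpolation=cv2.INTER_CUBIC))
s=get_state();print(s['time'],s['eef_pos'],s['tcp_rot'],s['contact_force'],s['opening']*85,s['qpos'])
E
```

```text
time: 11.08
eef_pos: [0.4805, -0.4014, 0.1956]
tcp_rot: [0.843, 0.537, 0.0, 0.0]
contact_force: [-0.2, 0.5, -1.7]
opening: 0.133
time: 11.58
eef_pos: [0.4793, -0.4006, 0.1954]
tcp_rot: [0.738, 0.675, -0.0, -0.0]
contact_force: [0.3, 0.7, -1.3]
opening: 0.13
11.7333 [ 0.47926951 -0.40064104  0.19561198] [ 7.37680281e-01  6.75150201e-01 -1.92896009e-05 -9.29971204e-05] [ 0.13627827  0.47945057 -1.87326637] 11.576238085750395 [-8.58505912e-01  4.22303015e-01  1.82126790e+00 -5.61657920e-05
  8.98206545e-01 -2.34080752e+00]
```

View pics/sidez9.png

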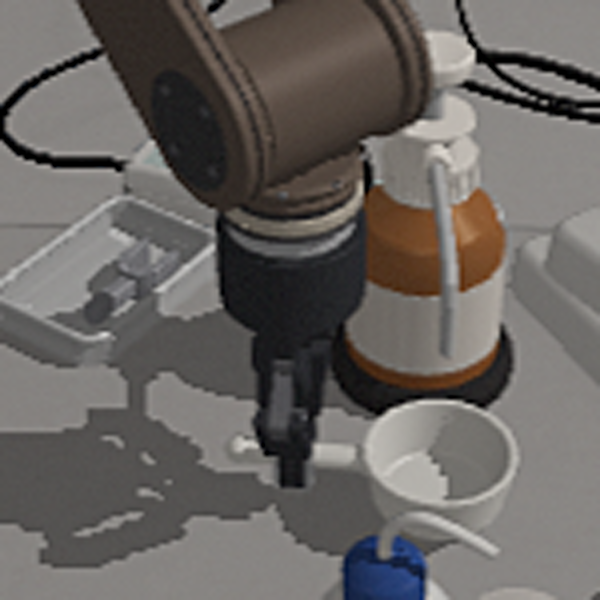

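View pics/scenez9.png

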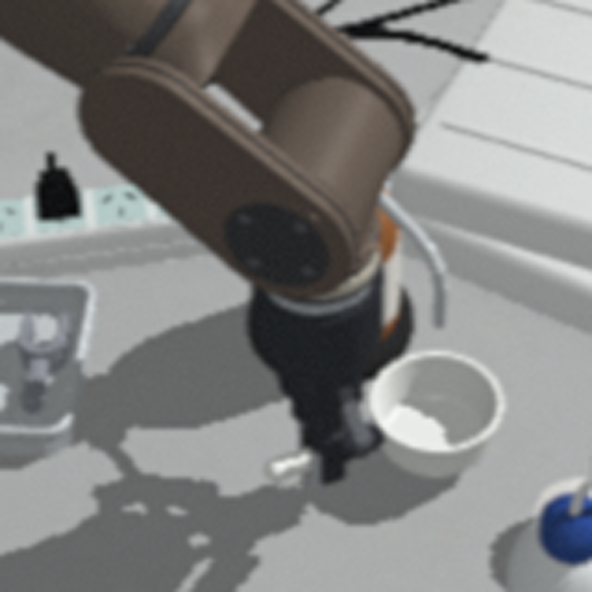

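Run:
```python
from h import *
S=load('scene9.png');D=load('side9.png')
f=lambda a:(a[0]/3.7+200,a[1]/3.7+120)
g=lambda a:(a[0]/4+200,a[1]/4+150)
print('tip',tri([ray(S,*f((440,326))),ray(D,*g((448,355)))]))
X=tri([ray(S,*f((436,402))),ray(D,*g((440,454)))]);print('rim',X, onplane(S,*f((436,402)),.049),onplane(D,*g((440,454)),.049))
```

```text
tip (array([ 0.55978925, -0.40537674,  0.11270601]), [np.float64(4.2555467270423894e-05), np.float64(4.2555467270236123e-05)])
rim (array([ 0.55873643, -0.4056754 ,  0.04269837]), [np.float64(0.0005103482665848901), np.float64(0.0005103482665848227)]) [ 0.55614262 -0.40964115  0.049     ] [ 0.5579597 -0.4128502  0.049    ]
```

```bash
python3 -m jog '[{"grip":1,"x":3,"y":0,"z":3,"rx":0,"ry":0,"rz":0},{"grip":1,"x":0,"y":0,"z":4,"rx":0,"ry":0,"rz":0},{"grip":1,"x":0,"y":0,"z":3,"rx":0,"ry":0,"rz":0},{"grip":1,"x":0,"y":0,"z":1,"rx":0,"ry":0,"rz":0},{"grip":1,"x":0,"y":0,"z":0,"rx":0,"ry":0,"rz":0},{"grip":1,"x":0,"y":0,"z":0,"rx":0,"ry":0,"rz":0}]'
python3 - <<'E'
from h import *
s=get_state();print(s['time'],s['eef_pos'],s['contact_force'],s['wrist_torque'])
E
```

```text
time: 12.23
eef_pos: [0.4796, -0.3976, 0.185]
tcp_rot: [0.737, 0.676, 0.0, -0.0]
contact_force: [-2.0, 2.9, 2.3]
opening: 0.132
12.2333 [ 0.47959399 -0.39760405  0.18502702] [-1.95954408  2.86588368  2.25631882] [0.28607112 0.26336508 0.06190778]
```

On the worktop (force has turned upward). I'll open gently to about 50 mm, then rise.

```bash
python3 -m jog '[{"grip":0.85,"x":0,"y":0,"z":0,"rx":0,"ry":0,"rz":0},{"grip":0.75,"x":0,"y":0,"z":0,"rx":0,"ry":0,"rz":0},{"grip":0.6,"x":0,"y":0,"z":0,"rx":0,"ry":0,"rz":0},{"grip":0.45,"x":0,"y":0,"z":0,"rx":0,"ry":0,"rz":0},{"grip":0.45,"x":0,"y":0,"z":0,"rx":0,"ry":0,"rz":0},{"grip":0.45,"x":0,"y":0,"z":0,"rx":0,"ry":0,"rz":0}]'
python3 -m jog '[{"grip":0.45,"x":0,"y":-3,"z":-15,"rx":0,"ry":0,"rz":0},{"grip":0.45,"x":0,"y":-6,"z":-30,"rx":0,"ry":0,"rz":0},{"grip":0.45,"x":0,"y":-6,"z":-35,"rx":0,"ry":0,"rz":0},{"grip":0.45,"x":0,"y":-6,"z":-38,"rx":0,"ry":0,"rz":0},{"grip":0.45,"x":0,"y":0,"z":-38,"rx":0,"ry":0,"rz":0},{"grip":0.6,"x":0,"y":0,"z":-38,"rx":0,"ry":0,"rz":0},{"grip":0.8,"x":0,"y":0,"z":-36,"rx":0,"ry":0,"rz":0},{"grip":1,"x":0,"y":0,"z":-20,"rx":0,"ry":0,"rz":0}]'
python3 -m jog '[{"grip":1,"x":0,"y":0,"z":0,"rx":0,"ry":0,"rz":0}]'
python3 - <<'E'
from h import *
for n in ('wrist','side','scene'): snap(n,n+'10.png')
a=cv2.imread('pics/side10.png')[140:290,180:350]; cv2.imwrite('pics/sidez10.png',cv2.resize(a,None,fx=4,fy=4,interpolation=cv2.INTER_CUBIC))
a=cv2.imread('pics/scene10.png')[120:280,200:360]; cv2.imwrite('pics/scenez10.png',cv2.resize(a,None,fx=3.7,fy=3.7,interpolation=cv2.INTER_CUBIC))
s=get_state();print(s['time'],s['eef_pos'],s['tcp_rot'],s['contact_force'],s['opening']*85,s['qpos'])
E
```

```text
time: 12.73
eef_pos: [0.4796, -0.3977, 0.1847]
tcp_rot: [0.737, 0.676, 0.0, 0.0]
contact_force: [-0.1, 0.4, 0.4]
opening: 0.552
time: 13.4
eef_pos: [0.4588, -0.396, 0.4407]
tcp_rot: [0.737, 0.676, -0.0, 0.004]
contact_force: [0.4, -0.7, 0.2]
opening: 0.126
time: 13.48
eef_pos: [0.4591, -0.3964, 0.4424]
tcp_rot: [0.737, 0.676, -0.0, 0.007]
contact_force: [0.3, -0.4, 0.2]
opening: 0.003
13.6333 [ 0.45842682 -0.39556784  0.43336192] [ 7.37290706e-01  6.75575037e-01  3.56108720e-05 -8.85012820e-04] [-0.21485026 -0.52636166 -0.67966166] 0.1758078207619501 [-8.79343011e-01  1.14158100e-01  1.72407145e+00 -1.84967294e-05
  1.30513447e+00 -2.36282757e+00]
```

View pics/sidez10.png

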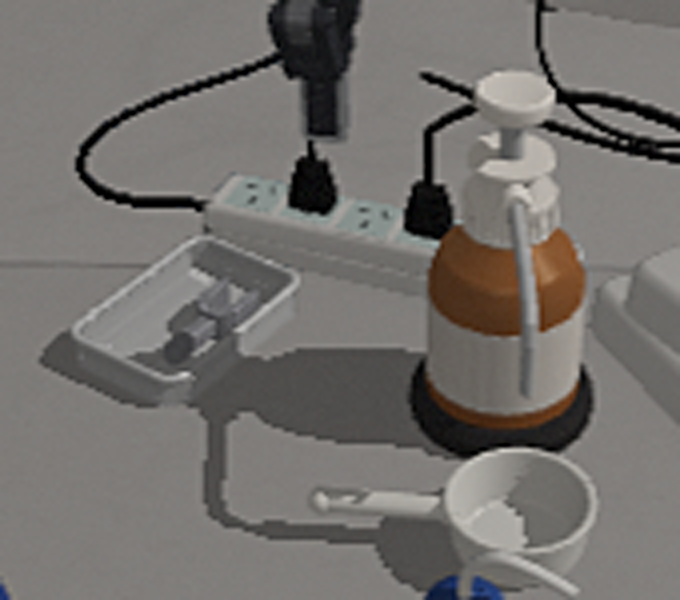

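View pics/scenez10.png

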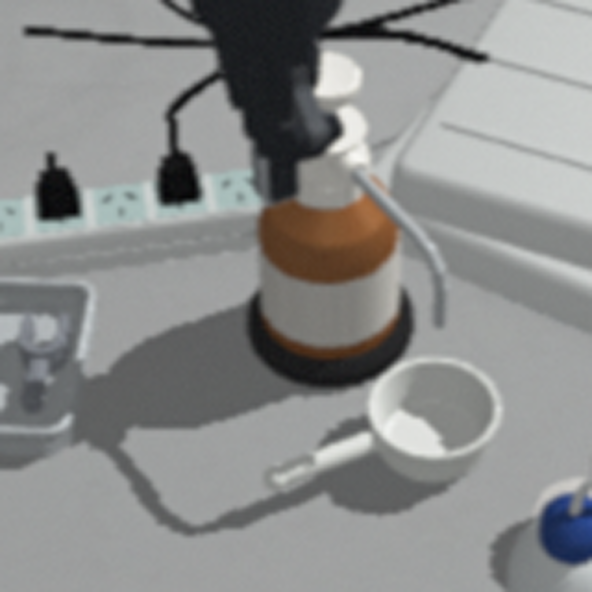

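View pics/wrist10.png

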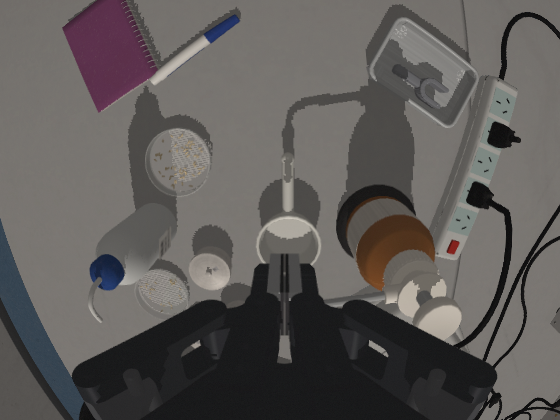

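Run:
```python
from h import *
S=load('scene10.png');D=load('side10.png');W=load('wrist10.png')
f=lambda a:(a[0]/3.7+200,a[1]/3.7+120)
g=lambda a:(a[0]/4+180,a[1]/4+140)
print('tip',tri([ray(S,*f((440,326))),ray(D,*g((527,394)))]))
print('rim',tri([ray(S,*f((434,408))),ray(D,*g((520,499)))]), onplane(S,*f((434,408)),.038),onplane(D,*g((520,499)),.038), 'w',onplane(W,289,241,.038,True))
print('head',tri([ray(S,*f((333,74))),ray(D,*g((515,89)))]),onplane(S,*f((333,74)),.222),onplane(D,*g((515,89)),.222),'w',onplane(W,438,316,.222,True))
```

```text
tip (array([ 0.55912108, -0.40639877,  0.11415163]), [np.float64(0.00013332751418784053), np.float64(0.0001333275141876609)])
rim (array([ 0.55870465, -0.40381099,  0.03619577]), [np.float64(0.0002458956815652694), np.float64(0.00024589568156551116)]) [ 0.55766056 -0.4053518   0.038     ] [ 0.55869163 -0.40536038  0.038     ] w [ 0.55099307 -0.40261848  0.038     ]
head (array([ 0.55304689, -0.29104138,  0.22866935]), [np.float64(0.0005593254061285792), np.float64(0.000559325406128727)]) [ 0.55752622 -0.28334794  0.222     ] [ 0.55337245 -0.28045007  0.222     ] w [ 0.54394106 -0.28466162  0.222     ]
```

```bash
python3 -m jog '[{"grip":1,"x":30,"y":21,"z":0,"rx":0,"ry":0,"rz":0},{"grip":1,"x":30,"y":21,"z":0,"rx":0,"ry":0,"rz":0},{"grip":1,"x":30,"y":21,"z":0,"rx":0,"ry":0,"rz":0},{"grip":1,"x":31,"y":21,"z":5,"rx":0,"ry":0,"rz":0},{"grip":1,"x":0,"y":0,"z":10,"rx":0,"ry":0,"rz":0},{"grip":1,"x":0,"y":0,"z":10,"rx":0,"ry":0,"rz":0},{"grip":1,"x":0,"y":0,"z":0,"rx":0,"ry":0,"rz":0},{"grip":1,"x":0,"y":0,"z":0,"rx":0,"ry":0,"rz":0}]' 60
python3 - <<'E'
from h import *
for n in ('side','scene'): snap(n,n+'11.png')
a=cv2.imread('pics/side11.png')[100:250,230:380]; b=cv2.imread('pics/scene11.png')[60:210,210:360]; cv2.imwrite('pics/z11.png',cv2.resize(np.hstack([a,b]),None,fx=2.6,fy=2.6,interpolation=cv2.INTER_CUBIC))
s=get_state();print(s['time'],s['eef_pos'],s['tcp_rot'],s['contact_force'],s['opening']*85)
E
```

```text
time: 14.3
eef_pos: [0.552, -0.2832, 0.4068]
tcp_rot: [0.738, 0.675, -0.001, -0.002]
contact_force: [-0.8, -0.4, 0.2]
opening: -0.002
14.4 [ 0.55221312 -0.28372525  0.40921549] [ 7.37892096e-01  6.74918544e-01 -1.66747975e-04 -4.31053204e-04] [-0.46810551 -0.61344741  0.19732654] 0.0023783447401145553
```

View pics/z11.png

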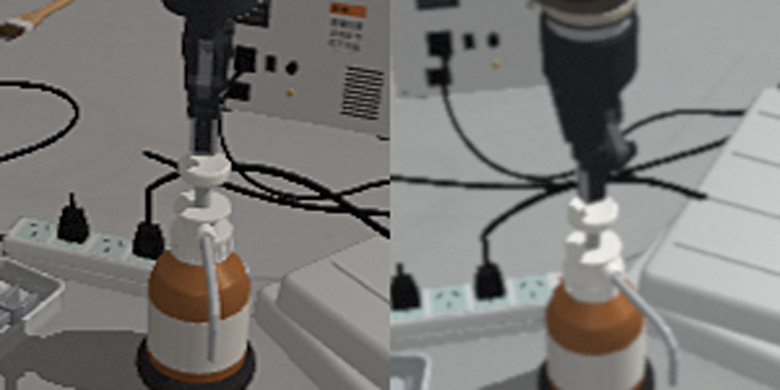

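Fingers are centred over the button, tips about 14 mm above it, and the dish is 3 mm from the spout tip. Pressing in stages.

```bash
python3 -m jog '[{"grip":1,"x":0,"y":0,"z":10,"rx":0,"ry":0,"rz":0},{"grip":1,"x":0,"y":0,"z":6,"rx":0,"ry":0,"rz":0},{"grip":1,"x":0,"y":0,"z":6,"rx":0,"ry":0,"rz":0},{"grip":1,"x":0,"y":0,"z":6,"rx":0,"ry":0,"rz":0},{"grip":1,"x":0,"y":0,"z":0,"rx":0,"ry":0,"rz":0},{"grip":1,"x":0,"y":0,"z":0,"rx":0,"ry":0,"rz":0}]'
```

```text
time: 14.9
eef_pos: [0.5528, -0.2835, 0.3835]
tcp_rot: [0.737, 0.675, -0.0, 0.002]
contact_force: [-2.3, -0.7, 6.4]
opening: -0.001
```

```bash
python3 -m jog '[{"grip":1,"x":0,"y":0,"z":4,"rx":0,"ry":0,"rz":0},{"grip":1,"x":0,"y":0,"z":3,"rx":0,"ry":0,"rz":0},{"grip":1,"x":0,"y":0,"z":1,"rx":0,"ry":0,"rz":0},{"grip":1,"x":0,"y":0,"z":0,"rx":0,"ry":0,"rz":0},{"grip":1,"x":0,"y":0,"z":0,"rx":0,"ry":0,"rz":0}]'
```

```text
time: 15.32
eef_pos: [0.5529, -0.2834, 0.3772]
tcp_rot: [0.737, 0.676, -0.001, 0.002]
contact_force: [-3.6, 0.4, 12.0]
opening: -0.003
```

```bash
python3 -m jog '[{"grip":1,"x":0,"y":0,"z":1,"rx":0,"ry":0,"rz":0},{"grip":1,"x":0,"y":0,"z":1,"rx":0,"ry":0,"rz":0},{"grip":1,"x":0,"y":0,"z":0,"rx":0,"ry":0,"rz":0},{"grip":1,"x":0,"y":0,"z":0,"rx":0,"ry":0,"rz":0}]'
python3 -m jog '[{"grip":1,"x":0,"y":0,"z":1,"rx":0,"ry":0,"rz":0},{"grip":1,"x":0,"y":0,"z":1,"rx":0,"ry":0,"rz":0},{"grip":1,"x":0,"y":0,"z":0,"rx":0,"ry":0,"rz":0},{"grip":1,"x":0,"y":0,"z":0,"rx":0,"ry":0,"rz":0}]'
```

```text
time: 15.65
eef_pos: [0.5529, -0.2835, 0.3772]
tcp_rot: [0.737, 0.676, -0.001, 0.002]
contact_force: [-6.3, 1.9, 15.9]
opening: -0.004
time: 15.98
eef_pos: [0.5531, -0.2835, 0.3772]
tcp_rot: [0.737, 0.676, -0.0, 0.003]
contact_force: [-7.7, 2.8, 20.9]
opening: 0.001
```

```bash
python3 -m jog '[{"grip":1,"x":0,"y":0,"z":1.5,"rx":0,"ry":0,"rz":0},{"grip":1,"x":0,"y":0,"z":1,"rx":0,"ry":0,"rz":0},{"grip":1,"x":0,"y":0,"z":0,"rx":0,"ry":0,"rz":0},{"grip":1,"x":0,"y":0,"z":0,"rx":0,"ry":0,"rz":0}]'
python3 - <<'E'
from h import *
snap('side','side12.png');snap('scene','scene12.png')
a=cv2.imread('pics/side11.png')[140:240,270:350]; b=cv2.imread('pics/side12.png')[140:240,270:350]; cv2.imwrite('pics/z12.png',cv2.resize(np.hstack([a,b]),None,fx=5,fy=5,interpolation=cv2.INTER_CUBIC))
s=get_state();print(s['time'],s['eef_pos'],s['contact_force'])
E
```

```text
time: 16.32
eef_pos: [0.5534, -0.2836, 0.3772]
tcp_rot: [0.737, 0.676, -0.0, 0.004]
contact_force: [-9.3, 3.7, 28.5]
opening: 0.001
16.4167 [ 0.55337531 -0.28358635  0.37717883] [-8.80963201  4.37106626 28.7025055 ]
```

View pics/z12.png

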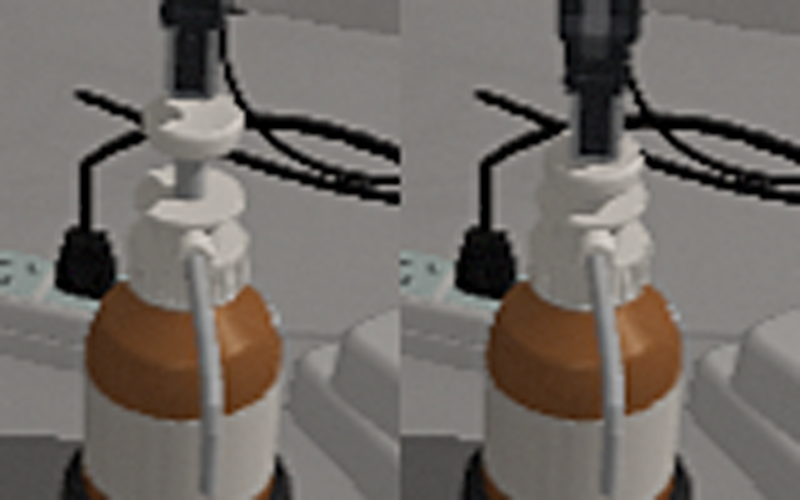

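The button is against its flange: the remaining gap is about 5 mm, and z stays at 0.3772 while the force rises to 28 N. That is the stop. Releasing and backing off.

```bash
python3 -m jog '[{"grip":1,"x":0,"y":0,"z":-8,"rx":0,"ry":0,"rz":0},{"grip":1,"x":0,"y":0,"z":-10,"rx":0,"ry":0,"rz":0},{"grip":1,"x":0,"y":0,"z":-15,"rx":0,"ry":0,"rz":0},{"grip":1,"x":0,"y":0,"z":-25,"rx":0,"ry":0,"rz":0},{"grip":1,"x":0,"y":0,"z":-35,"rx":0,"ry":0,"rz":0},{"grip":1,"x":-10,"y":-35,"z":-10,"rx":0,"ry":0,"rz":0},{"grip":1,"x":0,"y":-38,"z":0,"rx":0,"ry":0,"rz":0},{"grip":1,"x":0,"y":-38,"z":0,"rx":0,"ry":0,"rz":0}]'
python3 -m jog '[{"grip":1,"x":0,"y":0,"z":0,"rx":0,"ry":0,"rz":0},{"grip":1,"x":0,"y":0,"z":0,"rx":0,"ry":0,"rz":0},{"grip":1,"x":0,"y":0,"z":0,"rx":0,"ry":0,"rz":0}]'
python3 - <<'E'
from h import *
for n in ('wrist','side','scene'): snap(n,n+'13.png')
a=cv2.imread('pics/side13.png')[140:290,180:350]; cv2.imwrite('pics/sidez13.png',cv2.resize(a,None,fx=4,fy=4,interpolation=cv2.INTER_CUBIC))
s=get_state();print(s['time'],s['eef_pos'],s['contact_force'],s['dq'].round(3))
for n in('side','scene'):
    d=cv2.absdiff(cv2.imread('pics/%s0.png'%n),cv2.imread('pics/%s13.png'%n)).max(2);cv2.imwrite('pics/diff_%s.png'%n,d)
E
```

```text
time: 17.08
eef_pos: [0.4403, -0.283, 0.4708]
tcp_rot: [0.737, 0.676, -0.0, 0.001]
contact_force: [-1.0, -0.2, 0.6]
opening: 0.001
time: 17.33
eef_pos: [0.4414, -0.2831, 0.4702]
tcp_rot: [0.737, 0.675, 0.0, 0.0]
contact_force: [0.1, -0.5, 0.4]
opening: -0.001
17.4833 [ 0.44231204 -0.28314019  0.47024134] [ 0.22176091  0.17939402 -0.28184675] [ 0.003  0.003 -0.    -0.     0.002 -0.001]
```

View pics/sidez13.png

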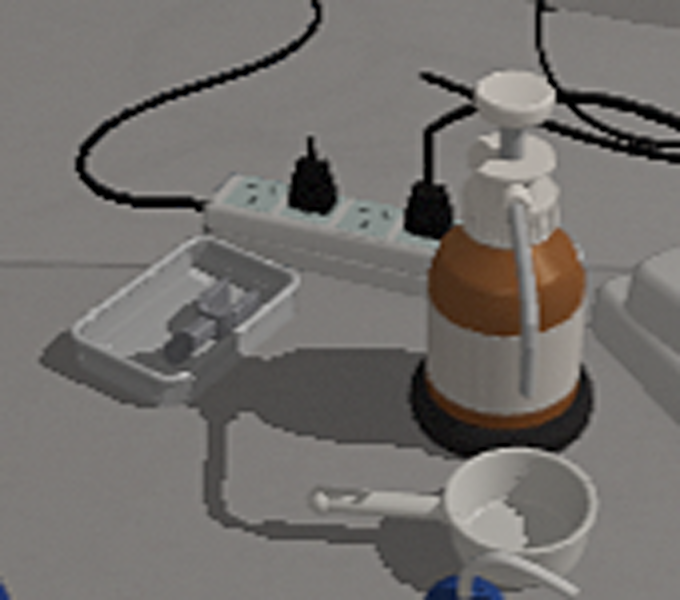

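View pics/scene13.png

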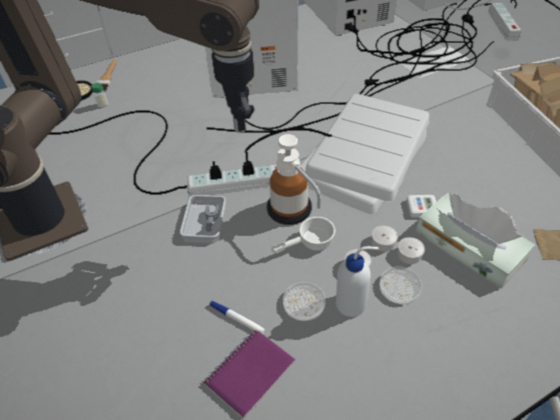

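View pics/wrist13.png

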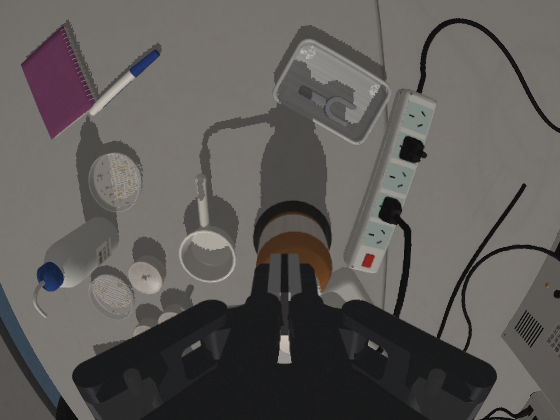

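View pics/diff_side.png

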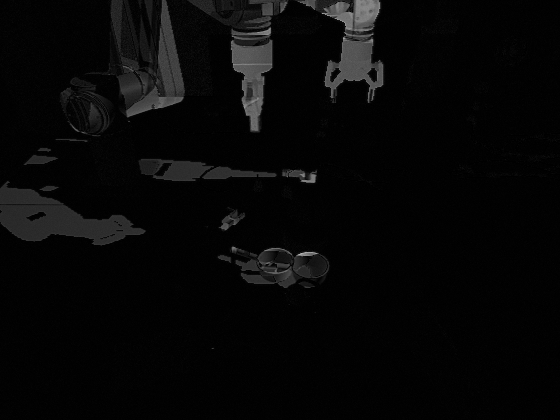

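Button is back up (same pixels as before the press, about (515,89) in the zoom). The clip lies flat in the tray, the dish is under the spout, and the difference picture shows no change at the bottle base or the bystanders.

```bash
python3 -c "
from plant import sign_off
print(sign_off())"
```

```text
the job is handed in; nothing more can be done
None
```

The job is done and handed in at about 17.5 s of the 50 s allowed; `sign_off` gave no verdict.

- **Clip:** I drew it off level by its tab and released it just above the tray floor. The pictures show it flat inside the tray.
- **Dish:** I carried it by its handle and set it down upright. From two cameras, before the press, the bowl's centre was within about 3 mm of the spout tip, against the 25 mm allowed. The last picture shows it in the same place.
- **Pump:** I pressed the button with closed fingers until it stopped moving, while the force rose to about 29 N. The stroke was about 20 mm, going by the pictures. The fingers stopped about 2 mm higher than the given sizes suggest, which I put down to measurement tolerance. The button came back up to where it was before the press.
- **Final checks:** Comparing the first and last side pictures shows no change at the bottle base, tray, petri dish, moisture dish or wash bottle. The arm stands clear with about zero contact force.
- **What disagreed:**
  - The first `jog` rows were refused because every key must be given; nothing moved.
  - One wrist view, taken while the arm was still settling, put the dish and the button about 8 mm off. I used the two fixed cameras instead.

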